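Shift the strip feeder's H-gate lever to the wide-strip slot

ROBOT

A 6-joint arm with a two-finger parallel gripper is mounted at the origin on the work surface. World frame = base frame: x ahead of the robot, y to its left, z up, the work surface at z = 0. Lengths are in m, angles in rad, forces in N, time in s.
With the tool pointing down it reaches from about 0.375 to 0.925 m from the base axis. Payload 5.7 kg.
Tool frame: the origin (TCP) lies midway between the tips of the shut fingers; the grasp point (between the pads) lies 19 mm behind it; z points along the fingers, y is the line along which they close (so a half turn about z gives the same grasp; the last joint's range is limited). The gripper opens to 85 mm and grips with 20 to 120 N. Pads are 22 mm wide; open, the fingers measure 114 mm over their backs; the gripper's body (76 mm by 85 mm) begins 54 mm behind the grasp point. The pads swing forward as they close: fully open they stand 13 mm farther back than shut.
Start: joints at [-1.392, 0.359, 1.51, -0, 1.272, -0.115], TCP at [0.174, -0.574, 0.194] pointing down, gripper open.
Joint ranges: [-2.97, 2.97], [-1.01, 2.36], [0.21, 2.38], [-0.96, 4.11], [0.2, 2.71], [-2.98, 2.98]. Speed limits (rad/s): [2.39, 2.39, 3.14, 3.14, 3.14, 3.14].

INTERFACE

Orientations are given as a rotation vector (axis times angle).
In Python, from bench import get_obs, read_camera, get_calibration, hand_in gives the robot as it stands. The module is installed in compiled form; this text tells all that it offers.
- The arm moves only by the tool step_arm, never from a script. Its argument "motion" is a list of rows, each a list of 3 entries, a list of its own where there are three numbers: the turn, a rotation vector about the world's x, y, z scaled (see below), then the shift along the world's x, y, z scaled (see below), then the opening in per cent of the stroke, from 0 (shut) to 100 (fully open). In form: [[[wx, wy, wz], [x, y, z], claw], ...]. A call has 1 to 12 rows; each row is the pose to reach, as a shift and turn from the pose commanded when the call began; what a row does not reach only later rows make up. The controller multiplies each number of a shift by 0.3 m and each number of a turn by pi/2 rad. A row lasts 1/10 s, in which the tool goes at most 50 mm and 8.59 degrees, less where a joint would pass 70% of its speed; a pose out of reach is approached as far as the arm can. A call with a number of a shift or a turn outside -1 to 1 is refused whole. A call with a gripper value outside its range is refused whole. The fingers move at their own pace and stop on an object; the grip force is fixed at half the most. Time passes only in rows, so rows that repeat a pose let the fingers close. It gives the time, the measured TCP pose, the force, the opening and the grip force at its end, in the units of the state.
- get_obs(): the state, without advancing time (a new reading comes with each control period).
- read_camera(name): name is "scene" or "top" or "wrist"; returns (picture, depth): 384x512x3 uint8, red, green, blue; 384x512 float32, m along the optical axis (not along the pixel's ray), 0 where there is no reading.
- get_calibration(name): a dict with "fx", "fy", "cx", "cy" (pixels), "rvec" (rotation vector, rad) and "tvec" (3), from world to camera coordinates, as OpenCV has them. Camera axes: x right, y down, z forward; pixel columns grow to the right and rows downward; lengths in m; the calibration is good to about 2 mm. A picture is of the moment at which its call begins: read the wrist's pose just before it. get_calibration takes no time and is no camera call; for the wrist camera it gives the pose at the moment of the call.
- hand_in(): hands the job in; it is judged then, once.
The state is a dict: "time": time; "joint_positions": joint angles; "qd": joint speeds; "joint_efforts": joint torques, N m; "tool_pos": TCP position; "tcp_rot": TCP orientation; "ft_force": force on the tool from outside, world axes, zero at the start; "moment": the same for the moment, N m; "opening": finger opening in m; "grasp_force": force on a finger pad.
Only numpy, scipy, OpenCV 4.12 (cv2) and the standard library are available. Lean on these libraries where they do the work, as an engineer would, in place of code of your own. Each camera call takes 0.05 s, during which the arm holds its last target. There are 200 camera calls.

TASK

On the strip feeder, push the feed lever with the fingertips through its H-shaped gate, across to the leg with the sample strips, and gently fully home into the slot beside the wide sample strip, then let go. Only push the knob, never grip or pinch it, and leave everything else where it lies.

Things in the scene. Friction and masses are not known exactly. Their poses are not given: they have to be found in the camera images.
- feeder: grey strip feeder, fixed; origin on the table under the middle of the gate; x to its far side, y to its left, z up. Deck top at z = 94 mm, 190 mm in x (-95 to 95), 325 mm in y (-135 to 190). A strip magazine up to z = 165 mm stands on the deck at y = 120 to 181, x = -69 to 69 mm. Only the lever otherwise rises above 110 mm
- gate (a point): middle of the top face of the aluminium gate plate (116 mm square, 6 mm thick), feeder's (0, 0, 100) mm. H-shaped opening, slots 16 mm wide: a left and a right leg along x, centre lines y = +18 and -18 mm, x from -27 to 27 mm, joined by a cross channel along y at x = 0. The slots are the legs' near (-x) and far (+x) ends; only the right two have a sample strip
- pivot (a point): the lever's pivot, feeder's (0, 0, 20) mm. The steel stem, 10 mm thick, rises from it through the gate and starts somewhere along the left leg. It changes legs only where the knob is within 5 mm of feeder x = 0. The lever stays where it is left; about 2 N at the knob moves it; the gate's edges are rigid stops
- knob (a point): centre of the black knob (four round lobes, 40 mm over opposite lobes, 28 mm high), 155 mm from the pivot along the lever. Feeder frame: fully home in a slot at x about +41 or -41 mm, y about +34 (left leg) or -34 mm (right leg), with 6 mm of sideways play, z about 165 mm; at the cross channel (0, 35, 171) in the left leg, (0, -35, 171) mm in the right
- lever (a joint): fore-aft angle of the lever about its pivot, rad; 0 upright, + leans to the feeder's far side (+x); fully home about +0.27 or -0.27
- rocker (a joint): sideways angle of the lever about its pivot, rad; 0 upright in the middle of the cross channel, + leans to the feeder's right (-y); about -0.23 in the left leg, +0.23 in the right leg
- wide_sample: wide white sample strip, 32 mm (x) by 50 mm (y) by 4 mm, fixed on the deck beside one right-hand slot (near or far, differs from run to run); origin under its centre, at x = +41.5 or -41.5, y = -95, z = 94 mm of the feeder; axes as the feeder's. Fully home beside it, the knob has the same feeder x as this origin
- narrow_sample: narrow sample strip, white, 10 mm (x) by 50 mm (y) by 4 mm, fixed on the deck beside the other right-hand slot; origin and axes as the wide one's
- knob_near: lobe of the black knob, a ball of radius 14 mm whose centre lies 6 mm from the knob's axis towards the feeder's near side; origin at the ball's centre; listed only because touching opposite lobes at once counts as gripping
- knob_far: lobe of the black knob, a ball of radius 14 mm whose centre lies 6 mm from the knob's axis towards the feeder's far side; origin at the ball's centre; listed only because touching opposite lobes at once counts as gripping
- knob_left: lobe of the black knob, a ball of radius 14 mm whose centre lies 6 mm from the knob's axis towards the feeder's left side; origin at the ball's centre; listed only because touching opposite lobes at once counts as gripping
- knob_right: lobe of the black knob, a ball of radius 14 mm whose centre lies 6 mm from the knob's axis towards the feeder's right side; origin at the ball's centre; listed only because touching opposite lobes at once counts as gripping
- strip_bundle: loose bundle of card strips 16 x 85 x 12 mm lying on the feeder's deck along its near edge; origin under its centre
- tape_roll: loose cardboard-coloured roll of tape, 90 mm across, 25 mm high, flat on the table to the feeder's right; origin under its centre
- glue_bottle: loose white glue bottle, 44 mm across, 115 mm high, on the table to the feeder's right; origin under its centre
- partition_pad: loose corrugated cardboard pad 220 x 85 x 34 mm on the table to the feeder's left; origin under its centre
- mug: loose white mug, 80 mm across, 92 mm high, on the right of the table; origin under its centre
- marker: loose marker pen 115 x 14 x 14 mm on the right of the table; origin under its centre
- square_block: loose wooden pressing block 60 x 60 x 22 mm with a 30 mm high peg handle, on the right of the table; origin under its centre

How it is judged:
By the outcome, as a careful person would: the job done as asked, in the order asked, and still so for the second after the job is handed in, with the robot touching nothing.
It also fails if it takes over 51 s, if anything falls off the work surface, if the arm or the gripper's body presses on something with over 40 N, if the wrist force passes 120 N, or if a joint passes its speed limit or range.

## Working session

There is one attempt and no reset: what is moved stays moved. The work goes in short steps, Python scripts to look and compute and a tool call to move; the robot and the scene stay as the last step left them, time stands still between calls to the robot, and variables do not carry over. Pictures are saved under pics/ and viewed, at most 10 in all, crops included, and the job is handed in when it is done.

Besides the shell and the picture viewer there is one more tool, called after "Emit:" in YAML: its name, and indented under it one key for each argument. step_arm: Moves the arm, as the interface text tells. Its arguments: {"type":"object","properties":{"motion":{"type":"array","items":{"type":"array"}}},"required":["motion"]}

```bash
mkdir -p pics; cat > h.py <<'E'
import numpy as np, cv2
from bench import *
def cal(n):
    c=get_calibration(n); K=np.array([[c['fx'],0,c['cx']],[0,c['fy'],c['cy']],[0,0,1]]); R=cv2.Rodrigues(np.array(c['rvec'],float))[0]; return K,R,np.array(c['tvec'],float)
def cloud(n,d):
    K,R,t=cal(n); v,u=np.mgrid[:d.shape[0],:d.shape[1]]
    p=np.stack([(u-K[0,2])/K[0,0]*d,(v-K[1,2])/K[1,1]*d,d],-1); return (p-t)@R
E
python3 - <<'E'
from h import *
for n in ("top","scene"):
    p,d=read_camera(n); cv2.imwrite(f"pics/{n}0.png",p[:,:,::-1]); np.savez(f"/tmp/{n}0.npz",p=p,d=d,c=cloud(n,d))
o=get_obs(); print(o)
E
```

```text
{'time': 0.1, 'joint_positions': array([-1.39209632e+00,  3.59439166e-01,  1.51128696e+00,  5.80614925e-06,
        1.27249162e+00, -1.15097811e-01]), 'qd': array([-0.00113523, -0.00043916, -0.00332289, -0.00107729,  0.00092488,
       -0.00192416]), 'joint_efforts': array([ 4.50519083e-04, -5.28648913e+01, -2.79350746e+01, -8.41334008e-05,
        5.05311065e-03, -3.90953659e-06]), 'tool_pos': array([ 0.17363429, -0.57365259,  0.19344817]), 'tcp_rot': array([-3.10615034e+00, -4.59598104e-01,  7.24161372e-05]), 'ft_force': array([ 0.95928713, -0.62101239, -0.21428055]), 'moment': array([-0.02835113, -0.02318444, -0.00980298]), 'grasp_force': 0.0, 'opening': 0.08551864400433175}
```

View pics/top0.png

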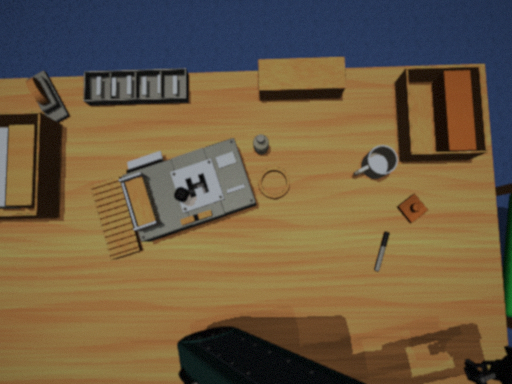

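View pics/scene0.png

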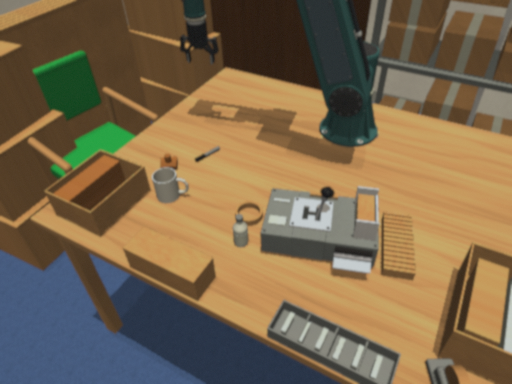

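```bash
python3 - <<'E'
from h import *
z=np.load('/tmp/top0.npz'); p,c=z['p'],z['c']
cv2.imwrite('pics/crop.png',cv2.resize(p[130:265,90:265,::-1],None,fx=4.5,fy=4.5,interpolation=cv2.INTER_CUBIC)[:600,:800])
sub=np.zeros(p.shape[:2],bool); sub[130:250,110:265]=1
m=sub&(c[...,2]>.085)&(c[...,2]<.2)
n,l,s,_=cv2.connectedComponentsWithStats(m.astype(np.uint8)); k=1+s[1:,4].argmax(); m=l==k
for q in (m, m&(c[...,2]<.103)):
    P=c[q][:,:2].astype(np.float32)*1000
    r=cv2.minAreaRect(P); print(r,len(P))
print(np.histogram(c[m][:,2],bins=np.arange(.085,.2,.006)))
for lo in (.12,.15):
  Q=c[m&(c[...,2]>lo)]; print(lo,Q.min(0),Q.max(0))
dark=m&(p.max(-1)<45)&(c[...,2]>.14); print('knob',np.median(c[dark],0),c[dark].min(0),c[dark].max(0),dark.sum(),np.argwhere(dark).mean(0))
br=sub&(p.min(-1)>175); n,l,s,ce=cv2.connectedComponentsWithStats(br.astype(np.uint8))
for i in range(1,n):
  if s[i,4]>15: print(ce[i],s[i],c[l==i].mean(0))
E
```

```text
((587.4421997070312, 118.0384750366211), (198.4687042236328, 324.79327392578125), 17.508724212646484) 8228
((587.4421997070312, 118.0384750366211), (198.4687042236328, 324.79327392578125), 17.508724212646484) 6274
(array([ 469, 3934, 1871,  359,   56,   32,   37,   59,   90,  783,  209,
         21,   59,   75,   20,   89,   65,    0,    0]), array([0.085, 0.091, 0.097, 0.103, 0.109, 0.115, 0.121, 0.127, 0.133,
       0.139, 0.145, 0.151, 0.157, 0.163, 0.169, 0.175, 0.181, 0.187,
       0.193, 0.199]))
0.12 [0.4726526 0.1005761 0.1200913] [0.62069518 0.28204521 0.18688773]
0.15 [0.4726526  0.1005761  0.15045437] [0.62046016 0.28204521 0.18688773]
knob [0.55878655 0.11735158 0.18063342] [0.48975202 0.1005761  0.14105323] [0.61554176 0.22641965 0.18688773] 150 [194.58       180.08666667]
```

View pics/crop.png

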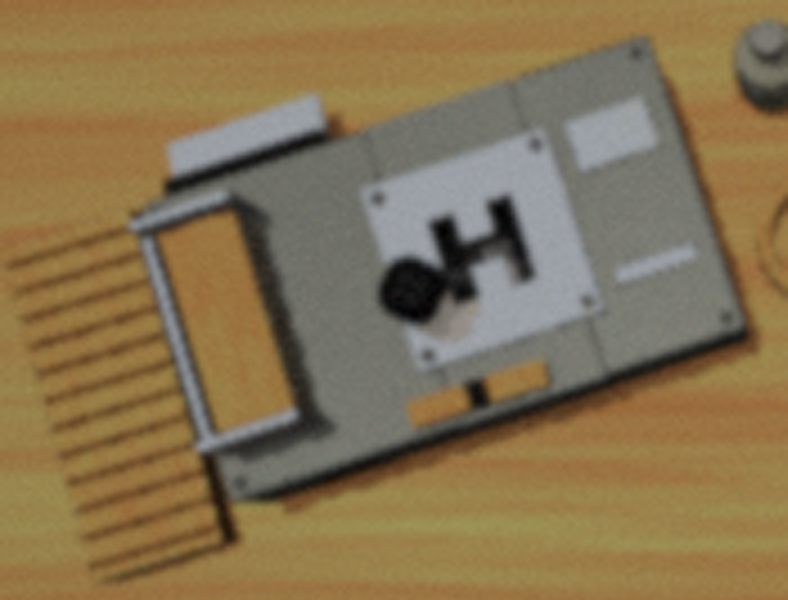

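```bash
python3 - <<'E'
from h import *
from scipy.optimize import minimize
z=np.load('/tmp/top0.npz'); p,c=z['p'].astype(float),z['c']
K,R,t=cal('top')
# intensity bright mask; sub-pixel template fit of plate + samples, with rays intersected at z=.1/.098
v,u=np.mgrid[130:250,110:265]
d=(np.stack([(u-K[0,2])/K[0,0],(v-K[1,2])/K[1,1],np.ones(u.shape)],-1))@R; o=-R.T@t
def at(h): s=(h-o[2])/d[...,2]; return (o+s[...,None]*d)[...,:2]
A,B=at(.1),at(.098)
g=p[130:250,110:265]; I=cv2.GaussianBlur(g.mean(-1),(0,0),.6)
sg=lambda x:1/(1+np.exp(-np.clip(x/1.0,-50,50)))
def loc(P,q):
    x,y,a=q; e=(P-[x/1000,y/1000])*1000; return e[...,0]*np.cos(a)+e[...,1]*np.sin(a),-e[...,0]*np.sin(a)+e[...,1]*np.cos(a)
def box(X,Y,x,y,w,h): return sg(w/2-abs(X-x))*sg(h/2-abs(Y-y))
def f(q):
    X,Y=loc(A,q); X2,Y2=loc(B,q)
    M=[box(X,Y,0,0,116,116), np.maximum(box(X2,Y2,41.5,-95,32,50),box(X2,Y2,-41.5,-95,10,50))]
    slots=np.max([box(X,Y,0,s,54,16) for s in(18,-18)]+[box(X,Y,0,0,16,40)],0)
    M[0]=M[0]*(1-slots)
    w=((abs(X)<82)&(Y>-130)&(Y<85)&~((X<15)&(Y>5)&(Y<80))).astype(float)  # ignore knob & shadow
    w*=~((X<-60)&(abs(Y)<60))
    D=np.stack([M[0],M[1],np.ones_like(X)],-1)[w>0]; b=I[w>0]
    s,*_=np.linalg.lstsq(D,b,rcond=None); return np.mean((D@s-b)**2)
best=min((minimize(f,[570+i,100+j,.31],method='Nelder-Mead',options=dict(initial_simplex=[[570+i,100+j,.31],[580+i,100+j,.31],[570+i,110+j,.31],[570+i,100+j,.36]])) for i in(-10,10,25) for j in(-25,-10,10)),key=lambda r:r.fun)
q=best.x; print(q,best.fun,I.std()**2)
Cc=c[130:250,110:265]; X,Y=loc(Cc[...,:2],q)
m=abs(Cc[...,2]-.094)<.004
for ax,nm in((X,'x'),(Y,'y')):
    mm=m&((abs(Y)<60) if nm=='x' else (abs(X)<80)); print(nm,np.percentile(ax[mm],[0,.5,99.5,100]))
k=(g.max(-1)<60)&(Cc[...,2]>.15)&(Y<75)&(Y>-75)
print('knob',X[k].min(),X[k].max(),Y[k].min(),Y[k].max(),np.percentile(Cc[k][:,2],[5,50,95]),X[k].mean(),Y[k].mean())
E
```

```text
[5.93203460e+02 9.05787363e+01 3.01279107e-01] 207.58716742151796 663.1523988291889
x [-96.58551067 -95.93915819  93.69611127  94.40891698]
y [-205.71673378 -133.39427131  178.39705637  189.5559904 ]
knob -42.75425149586408 -7.414207749341202 17.461316751656618 53.92335840552499 [0.17331243 0.18051657 0.1850871 ] -25.34378563474805 35.4257072151684
```

The top view shows the wide strip (crop 612,132) beside the far right slot and the narrow strip at (655,262). The knob is at (410,288), in the left leg on the near side. I estimate the feeder at (593, 91) mm with yaw 0.301, and the knob at (-25, 35) in the feeder frame. The tool yaw already matches the feeder's.

Emit:
step_arm:
  motion:
    - [[0,0,0],[1,1,0.2],0]
    - [[0,0,0],[1,1,0.2],0]
    - [[0,0,0],[1,1,0.2],0]
    - [[0,0,0],[1,1,0.2],0]
    - [[0,0,0],[1,1,0.2],0]
    - [[0,0,0],[1,1,0.2],0]
    - [[0,0,0],[1,1,0.2],0]
    - [[0,0,0],[1,1,0.2],0]
    - [[0,0,0],[1,1,0.2],0]
    - [[0,0,0],[1,1,0.2],0]

```text
time: 1.1
tool_pos: [0.4763, -0.2714, 0.2545]
tcp_rot: [-3.106, -0.467, -0.003]
ft_force: [-0.9, -0.5, -0.6]
opening: -0.0001
grasp_force: 0.0
```

Emit:
step_arm:
  motion:
    - [[0,0,0],[0.12,1,0],0]
    - [[0,0,0],[0.12,1,0],0]
    - [[0,0,0],[0.12,1,0],0]
    - [[0,0,0],[0.12,1,0],0]
    - [[0,0,0],[0.12,1,0],0]
    - [[0,0,0],[0.12,1,0],0]
    - [[0,0,0],[0.12,1,0],0]
    - [[0,0,0],[0.12,1,0],0]

```text
time: 1.9
tool_pos: [0.5092, 0.026, 0.2537]
tcp_rot: [3.107, 0.464, -0.002]
ft_force: [-0.2, -0.4, 0.5]
opening: -0.0
grasp_force: 0.0
```

Emit:
step_arm:
  motion:
    - [[0,0,0],[0,0.25,0],0]
    - [[0,0,0],[0,0.25,0],0]
    - [[0,0,0],[0,0.25,0],0]
    - [[0,0,0],[0,0.25,0],0]

```text
time: 2.3
tool_pos: [0.5097, 0.0988, 0.2539]
tcp_rot: [3.107, 0.458, -0.001]
ft_force: [1.7, -0.3, 0.0]
opening: -0.0002
grasp_force: 0.0
```

Emit:
step_arm:
  motion:
    - [[0,0,0],[0,0,-0.15],0]
    - [[0,0,0],[0,0,-0.32],0]
    - [[0,0,0],[0,0,-0.32],0]
    - [[0,0,0],[0,0,-0.32],0]

```text
time: 2.7
tool_pos: [0.5092, 0.0991, 0.1581]
tcp_rot: [3.108, 0.457, -0.004]
ft_force: [1.0, 0.8, -0.2]
opening: 0.0001
grasp_force: 0.0
```

```bash
cat >> h.py <<'E'
Q=np.array([.5932,.0906]); a=.3013
def loc(P):
    e=(np.asarray(P)[...,:2]-Q)*1000; return e[...,0]*np.cos(a)+e[...,1]*np.sin(a),-e[...,0]*np.sin(a)+e[...,1]*np.cos(a)
def rel(dx,dy): # feeder mm shift -> move units
    dx,dy=dx/300,dy/300; return np.round([dx*np.cos(a)-dy*np.sin(a),dx*np.sin(a)+dy*np.cos(a)],4)
E
python3 - <<'E'
from h import *
o=get_obs(); print(loc(o['tool_pos']),o['tool_pos'][2],o['ft_force'])
for n in ("wrist","scene"):
    p,d=read_camera(n); cv2.imwrite(f"pics/{n}1.png",p[:,:,::-1])
p2=cv2.imread('pics/scene1.png')[150:290,230:410]; p1=cv2.imread('pics/wrist1.png')
p2=cv2.resize(p2,(514,400)); cv2.imwrite('pics/both1.png',np.hstack([p2[:,:400],cv2.resize(p1,(400,300)).copy() if 0 else cv2.copyMakeBorder(cv2.resize(p1,(400,300)),0,100,0,0,0)]))
E
```

```text
(np.float64(-77.72033729429795), np.float64(33.031008909887696)) 0.15808918437849542 [ 0.99214003  0.78960242 -0.16210076]
```

View pics/both1.png

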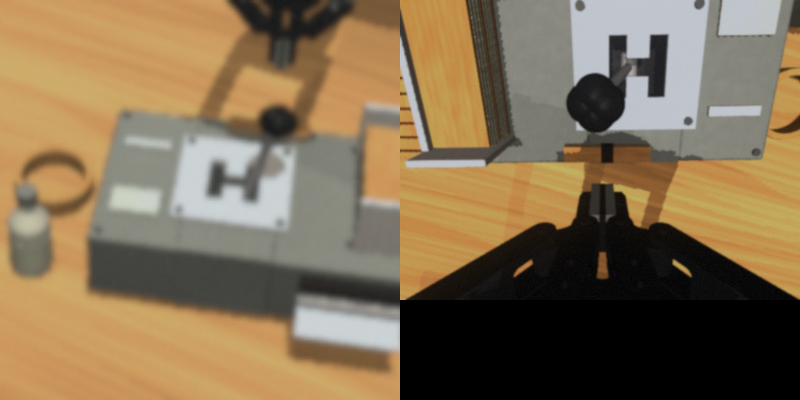

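The wrist view shows the knob at (597,102) in the left leg with the stem running down to its near half. The shut fingertips (600,205) line up behind the knob and are clear of it. Now I push +x part of the way.

Emit:
step_arm:
  motion:
    - [[0,0,0],[0.03,0.013,0],0]
    - [[0,0,0],[0.05,0.02,0],0]
    - [[0,0,0],[0.065,0.026,0],0]
    - [[0,0,0],[0.075,0.03,0],0]
    - [[0,0,0],[0.085,0.033,0],0]
    - [[0,0,0],[0.095,0.036,0],0]
    - [[0,0,0],[0.103,0.039,0],0]
    - [[0,0,0],[0.103,0.039,0],0]

```text
time: 3.6
tool_pos: [0.5409, 0.1125, 0.1581]
tcp_rot: [-3.108, -0.46, -0.0]
ft_force: [-0.9, -0.4, -0.1]
opening: -0.0003
grasp_force: 0.0
```

```bash
cat >> h.py <<'E'
from scipy.optimize import minimize, least_squares
def knob(n='wrist'):
    """fit knob centre (lever sphere of r=155 about pivot) from dark depth points above z .15"""
    p,d=read_camera(n); c=cloud(n,d); X,Y=loc(c); Z=c[...,2]*1000
    k=(d>0)&(p.max(-1)<70)&(abs(X)<70)&(abs(Y)<70)&(Z>135)&(Z<192)
    T=np.stack([X[k],Y[k],Z[k]],-1)
    def cen(q): # lever, rocker
        v=np.array([np.tan(q[0]),-np.tan(q[1]),1]); v/=np.linalg.norm(v); return np.array([0,0,20])+155*v
    def r(q):
        C=cen(q); L=C+np.array([[6,0,0],[-6,0,0],[0,6,0],[0,-6,0]])
        return np.abs(np.linalg.norm(T[:,None]-L,axis=-1)).min(1)-14
    best=min((least_squares(r,[i,j],loss='soft_l1') for i in(-.2,0,.2) for j in(-.22,0,.22)),key=lambda s:s.cost)
    o=get_obs(); x,y=loc(o['tool_pos'])
    print(n,'knob',cen(best.x).round(1),'res',np.median(abs(best.fun)).round(2),k.sum(),'| tcp',x.round(1),y.round(1),o['tool_pos'][2].round(4),'F',o['ft_force'].round(1),'t',o['time'])
    return p
E
python3 - <<'E'
from h import *
knob(); knob('top'); knob('scene')
E
```

```text
wrist knob [-22.9  37.2 168.7] res 0.65 3522 | tcp -43.7 36.5 0.158 F [ 1.  -0.3  0.6] t 3.65
top knob [-30.1  33.2 168.4] res nan 0 | tcp -43.9 36.5 0.1581 F [-0.7  0.6  0.4] t 3.7
scene knob [-23.8  36.4 168.8] res 1.07 104 | tcp -43.9 36.5 0.1581 F [ 0.8  0.6 -0.6] t 3.75
  return _methods._mean(a, axis=axis, dtype=dtype,
  ret = ret.dtype.type(ret / rcount)
```

```bash
python3 - <<'E'
from h import *
p=knob(); q,_=read_camera('scene')
cv2.imwrite('pics/both2.png',np.hstack([cv2.resize(q[150:250,270:370,::-1],(400,400)),cv2.resize(p[100:384,100:384,::-1],(400,400))]))
E
```

```text
wrist knob [-22.7  37.1 168.8] res 0.63 3530 | tcp -44.0 36.5 0.1581 F [0.2 0.8 0.3] t 3.8
```

View pics/both2.png

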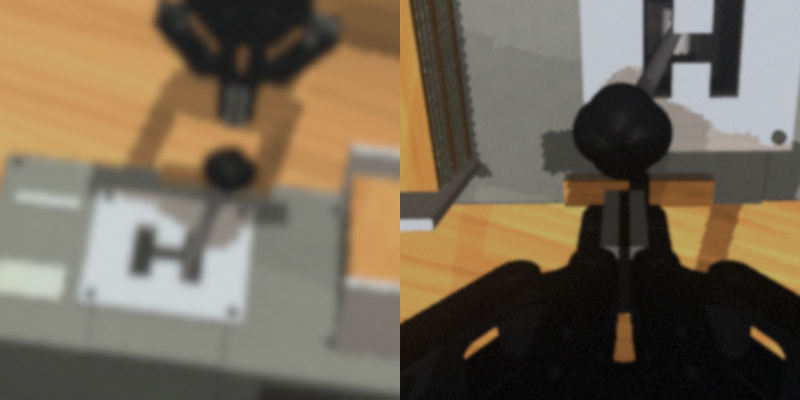

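The knob (crop 623,130) looks barely touched, and a gap to the tips still shows in the scene view. I'll check by projecting the TCP and knob into both pictures.

```bash
python3 - <<'E'
from h import *
o=get_obs()
def w(x,y,z): return np.r_[Q+np.array([x*np.cos(a)-y*np.sin(a),x*np.sin(a)+y*np.cos(a)])/1000,z/1000]
pts=np.array([o['tool_pos'],w(-22.8,37.1,168.8),w(-13,35,171),w(0,0,100)])
for n in('scene','wrist'):
    K,R,t=cal(n); print(n,cv2.projectPoints(pts,cv2.Rodrigues(R)[0],t,K,None)[0][:,0].round(1).tolist(), (-R.T@t).round(3))
E
```

```text
scene [[326.9, 189.7], [326.9, 192.0], [325.9, 193.7], [311.3, 213.0]] [1.379 0.372 0.963]
wrist [[259.5, 220.6], [258.1, 193.6], [261.8, 177.7], [308.3, 133.0]] [0.617 0.136 0.337]
```

```bash
python3 - <<'E'
from h import *
o=get_obs(); p,d=read_camera('wrist'); c=cloud('wrist',d); X,Y=loc(c)
x,y=loc(o['tool_pos']); print(x,y,o['tool_pos'][2])
for r in range(222,290,5): print(r,[(round(X[r,u]),round(Y[r,u]),round(c[r,u,2]*1000)) for u in (248,255,266,272)])
E
```

```text
-43.894499648324185 36.45699049711963 0.15814138599218586
222 [(-36, 43, 178), (-35, 39, 180), (-36, 33, 178), (-37, 30, 175)]
227 [(-75, 46, 102), (-41, 39, 174), (-74, 31, 103), (-74, 27, 104)]
232 [(-77, 46, 105), (-77, 40, 107), (-77, 31, 106), (-77, 27, 106)]
237 [(-33, 42, 201), (-33, 39, 201), (-33, 33, 201), (-33, 31, 201)]
242 [(-33, 42, 206), (-34, 39, 205), (-33, 34, 206), (-33, 31, 206)]
247 [(-34, 42, 210), (-33, 39, 211), (-33, 34, 210), (-33, 31, 211)]
252 [(-33, 42, 215), (-33, 39, 215), (-33, 34, 215), (-34, 31, 214)]
257 [(-33, 41, 220), (-33, 38, 219), (-33, 34, 220), (-33, 31, 220)]
262 [(-33, 41, 222), (-33, 38, 223), (-33, 34, 223), (-33, 32, 224)]
267 [(-34, 41, 226), (-33, 38, 227), (-33, 34, 227), (-34, 32, 226)]
272 [(-33, 41, 230), (-33, 38, 230), (-33, 34, 230), (-33, 32, 230)]
277 [(-32, 41, 235), (-34, 38, 232), (-34, 34, 232), (-32, 32, 235)]
282 [(-32, 41, 238), (-36, 38, 232), (-33, 34, 237), (-33, 32, 237)]
287 [(-32, 41, 241), (-39, 38, 232), (-32, 34, 242), (-32, 32, 241)]
```

```bash
python3 - <<'E'
from h import *
K,R,t=cal('scene'); s=np.load('/tmp/scene0.npz')
print('start tcp px',cv2.projectPoints(np.array([[.1736,-.5737,.1934],[.1736,-.5737,.1934+.042]]),cv2.Rodrigues(R)[0],t,K,None)[0][:,0])
S=s['c'][:80,160:240]; m=(np.linalg.norm(S[...,:2]-[.1736,-.5737],axis=-1)<.1)&(S[...,2]>.1); print('start gripper lowest z (scene)',np.sort(S[m][:,2])[:8].round(3),m.sum())
p,d=read_camera('wrist'); c=cloud('wrist',d); X,Y=loc(c); Z=c[...,2]*1000
x,y=loc(get_obs()['tool_pos'])
m=(d>0)&(Z>188)&(abs(X-x)<80)&(abs(Y-y)<90)
for lo in range(-90,90,15):
    k=m&(Y-y>=lo)&(Y-y<lo+15)
    if k.sum(): i=np.where(k.ravel())[0]; j=i[Z.ravel()[i].argmin()]; print('dy',lo,'minz',Z.ravel()[j].round(),'at dx',(X.ravel()[j]-x).round(),'maxdx',(X[k]-x).max().round(), 'px',divmod(j,512))
E
```

```text
start tcp px [[201.79835851  74.24381484]
 [200.55526516  64.42291647]]
start gripper lowest z (scene) [0.242 0.242 0.246 0.248 0.25  0.25  0.25  0.25 ] 1358
dy -75 minz 278.0 at dx 10.0 maxdx 10.0 px (np.int64(382), np.int64(509))
dy -60 minz 260.0 at dx 10.0 maxdx 13.0 px (np.int64(329), np.int64(418))
dy -45 minz 242.0 at dx 11.0 maxdx 13.0 px (np.int64(289), np.int64(347))
dy -30 minz 235.0 at dx 6.0 maxdx 18.0 px (np.int64(290), np.int64(304))
dy -15 minz 198.0 at dx 10.0 maxdx 18.0 px (np.int64(235), np.int64(268))
dy 0 minz 198.0 at dx 10.0 maxdx 18.0 px (np.int64(235), np.int64(251))
dy 15 minz 234.0 at dx 7.0 maxdx 18.0 px (np.int64(287), np.int64(218))
dy 30 minz 240.0 at dx 12.0 maxdx 14.0 px (np.int64(286), np.int64(174))
dy 45 minz 258.0 at dx 11.0 maxdx 14.0 px (np.int64(323), np.int64(111))
dy 60 minz 277.0 at dx 11.0 maxdx 12.0 px (np.int64(378), np.int64(15))
```

Reported z is 40 mm below the real tips: the cameras put the tip at z ≈ 198 mm when the TCP reads 158, and the start picture shows the same offset. The tips are hovering above the knob and nothing has been pushed. I'll back off and go down to a reported z of about 0.121.

Emit:
step_arm:
  motion:
    - [[0,0,0],[-0.115,-0.035,0],0]
    - [[0,0,0],[-0.115,-0.035,0],0]
    - [[0,0,0],[-0.115,-0.035,-0.06],0]
    - [[0,0,0],[-0.115,-0.035,-0.123],0]
    - [[0,0,0],[-0.115,-0.035,-0.123],0]
    - [[0,0,0],[-0.115,-0.035,-0.123],0]

```text
time: 4.55
tool_pos: [0.5062, 0.102, 0.1214]
tcp_rot: [-3.108, -0.46, 0.001]
ft_force: [-0.1, -0.7, 0.3]
opening: 0.0001
grasp_force: 0.0
```

```bash
python3 - <<'E'
from h import *
p=knob(); q,_=read_camera('scene'); print(rel(10,0),rel(0,10))
cv2.imwrite('pics/both3.png',np.hstack([cv2.resize(q[150:250,270:370,::-1],(400,400)),cv2.resize(p[100:384,100:384,::-1],(400,400))]))
E
```

```text
wrist knob [-23.   36.3 168.9] res 0.93 7558 | tcp -79.1 36.5 0.1219 F [0.  0.5 0.1] t 4.6
[0.0318 0.0099] [-0.0099  0.0318]
```

View pics/both3.png

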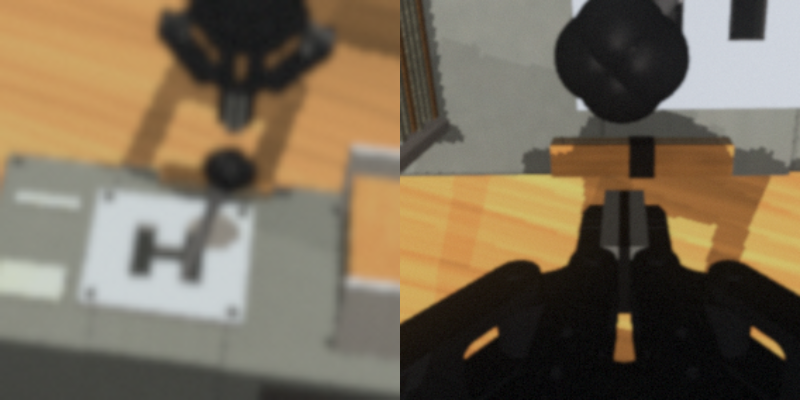

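The tips (crop 625,215) are now level with the knob (622,60), with the knob untouched ahead of them. Pushing again.

Emit:
step_arm:
  motion:
    - [[0,0,0],[0.04,0.012,0],0]
    - [[0,0,0],[0.065,0.02,0],0]
    - [[0,0,0],[0.077,0.024,0],0]
    - [[0,0,0],[0.088,0.027,0],0]
    - [[0,0,0],[0.1,0.031,0],0]
    - [[0,0,0],[0.112,0.035,0],0]
    - [[0,0,0],[0.124,0.039,0],0]
    - [[0,0,0],[0.124,0.039,0],0]

```text
time: 5.45
tool_pos: [0.5438, 0.1139, 0.1212]
tcp_rot: [-3.107, -0.46, -0.001]
ft_force: [-1.9, -0.3, -0.2]
opening: 0.0003
grasp_force: 0.5
```

```bash
python3 - <<'E'
from h import *
knob();knob('scene')
E
```

```text
wrist knob [-12.  37. 170.] res 1.04 7497 | tcp -40.5 36.9 0.1212 F [-0.3  0.3  0.1] t 5.5
scene knob [-12.5  36.8 170. ] res 1.57 163 | tcp -40.6 36.8 0.1212 F [ 0.3  0.7 -0.7] t 5.55
```

Emit:
step_arm:
  motion:
    - [[0,0,0],[0.012,0.004,0],0]
    - [[0,0,0],[0.024,0.0075,0],0]
    - [[0,0,0],[0.031,0.0096,0],0]
    - [[0,0,0],[0.031,0.0096,0],0]
    - [[0,0,0],[0.031,0.0096,0],0]

```text
time: 6.05
tool_pos: [0.553, 0.1165, 0.1213]
tcp_rot: [-3.108, -0.46, -0.001]
ft_force: [-0.7, 0.2, 0.6]
opening: -0.0001
grasp_force: 0.2
```

```bash
python3 - <<'E'
from h import *
knob();knob('scene')
E
```

```text
wrist knob [ -2.3  37.1 170.5] res 1.04 7522 | tcp -30.8 36.7 0.1213 F [-0.6 -0.1  0.2] t 6.1
scene knob [ -3.   36.7 170.6] res 1.41 163 | tcp -30.8 36.7 0.1213 F [-0.6 -0.3 -0.2] t 6.15
```

Emit:
step_arm:
  motion:
    - [[0,0,0],[-0.06,-0.019,0],0]
    - [[0,0,0],[-0.12,-0.037,0],0]
    - [[0,0,0],[-0.12,-0.037,0.1],0]
    - [[0,0,0],[-0.12,-0.037,0.25],0]
    - [[0,0,0],[-0.12,-0.037,0.25],0]
    - [[0,0,0],[-0.12,-0.037,0.25],0]

```text
time: 6.75
tool_pos: [0.518, 0.1055, 0.1976]
tcp_rot: [3.108, 0.46, 0.006]
ft_force: [-0.4, 0.3, -0.8]
opening: -0.0001
grasp_force: 0.0
```

```bash
python3 - <<'E'
from h import *
knob();knob('scene');knob('top')
E
```

```text
wrist knob [ -2.1  39.4 169.9] res 1.25 2889 | tcp -68.6 36.8 0.1963 F [-0.5  0.6 -0.2] t 6.8
scene knob [ -1.3  36.8 170.6] res 1.04 110 | tcp -69.4 37.0 0.1954 F [ 0.3 -0.5  0.3] t 6.85
top knob [1.000e-01 3.650e+01 1.706e+02] res 1.28 54 | tcp -69.7 37.1 0.1951 F [-0.9  0.1 -0.4] t 6.9
```

Emit:
step_arm:
  motion:
    - [[0,0,0],[0.09,0.115,0],0]
    - [[0,0,0],[0.172,0.221,0],0]
    - [[0,0,0],[0.172,0.221,0],0]
    - [[0,0,0],[0.172,0.221,-0.12],0]
    - [[0,0,0],[0.172,0.221,-0.237],0]
    - [[0,0,0],[0.172,0.221,-0.237],0]
    - [[0,0,0],[0.172,0.221,-0.237],0]

```text
time: 7.6
tool_pos: [0.5669, 0.1712, 0.1243]
tcp_rot: [3.108, 0.46, -0.006]
ft_force: [-0.1, -0.4, 0.8]
opening: -0.0001
grasp_force: 0.0
```

```bash
python3 - <<'E'
from h import *
p=knob(); knob('scene'); q,_=read_camera('scene')
cv2.imwrite('pics/both4.png',np.hstack([cv2.resize(q[150:250,270:370,::-1],(400,400)),cv2.resize(p[100:384,100:384,::-1],(400,400))]))
E
```

```text
wrist knob [  1.4  36.9 170.5] res 0.62 5029 | tcp 0.3 84.6 0.1257 F [0.1 0.7 0.5] t 7.65
scene knob [ -1.9  37.5 170.4] res 0.98 113 | tcp 1.1 84.5 0.1265 F [1.4 0.2 0.6] t 7.7
```

View pics/both4.png

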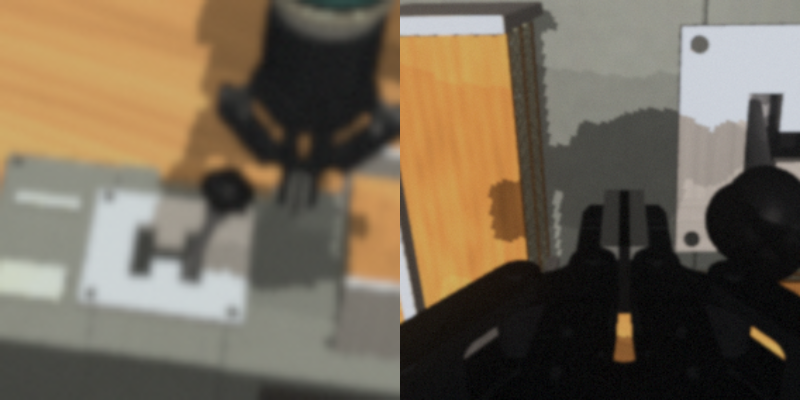

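The tips (crop 625,210) are left of the knob (755,220) at the same height, and the stem is opposite the cross channel. Pushing -y.

Emit:
step_arm:
  motion:
    - [[0,0,0],[0.015,-0.048,0],0]
    - [[0,0,0],[0.02,-0.064,0],0]
    - [[0,0,0],[0.024,-0.08,0],0]
    - [[0,0,0],[0.029,-0.096,0],0]
    - [[0,0,0],[0.034,-0.112,0],0]
    - [[0,0,0],[0.039,-0.128,0],0]
    - [[0,0,0],[0.044,-0.144,0],0]
    - [[0,0,0],[0.049,-0.159,0],0]
    - [[0,0,0],[0.049,-0.159,0],0]

```text
time: 8.65
tool_pos: [0.583, 0.123, 0.1248]
tcp_rot: [3.107, 0.459, -0.001]
ft_force: [0.2, -0.4, 0.6]
opening: -0.0001
grasp_force: 0.0
```

```bash
python3 - <<'E'
from h import *
knob();knob('scene')
E
```

```text
wrist knob [  1.6   7.5 174.8] res 2.91 6349 | tcp -0.2 34.3 0.1248 F [ 0.1 -0.3 -0.3] t 8.7
scene knob [  0.6   6.2 174.9] res 2.8 158 | tcp -0.3 34.5 0.1248 F [ 0.4  0.  -0.6] t 8.75
```

Emit:
step_arm:
  motion:
    - [[0,0,0],[0.005,-0.016,0],0]
    - [[0,0,0],[0.01,-0.032,0],0]
    - [[0,0,0],[0.015,-0.048,0],0]
    - [[0,0,0],[0.02,-0.064,0],0]
    - [[0,0,0],[0.025,-0.08,0],0]
    - [[0,0,0],[0.03,-0.096,0],0]
    - [[0,0,0],[0.035,-0.112,0],0]
    - [[0,0,0],[0.04,-0.127,0],0]
    - [[0,0,0],[0.04,-0.127,0],0]
    - [[0,0,0],[0.04,-0.127,0],0]

```text
time: 9.75
tool_pos: [0.5952, 0.0855, 0.1252]
tcp_rot: [3.108, 0.459, 0.0]
ft_force: [0.0, -0.4, 0.7]
opening: 0.0
grasp_force: 0.0
```

```bash
python3 - <<'E'
from h import *
knob();knob('scene')
E
```

```text
wrist knob [  6.6 -25.4 172.8] res 4.42 6365 | tcp 0.4 -5.2 0.1252 F [0.1 0.1 0.1] t 9.8
scene knob [ -1.1 -35.8 170.8] res 2.11 143 | tcp 0.4 -5.1 0.1253 F [ 0.8 -0.1  0.1] t 9.85
```

Emit:
step_arm:
  motion:
    - [[0,0,0],[-0.03,0.096,0],0]
    - [[0,0,0],[-0.03,0.096,0],0]
    - [[0,0,0],[-0.03,0.096,0.25],0]
    - [[0,0,0],[-0.03,0.096,0.25],0]
    - [[0,0,0],[-0.16,-0.1,0.25],0]
    - [[0,0,0],[-0.18,-0.155,0.25],0]
    - [[0,0,0],[-0.18,-0.155,0.25],0]
    - [[0,0,0],[-0.18,-0.155,0.25],0]

```text
time: 10.65
tool_pos: [0.5411, 0.0389, 0.2005]
tcp_rot: [-3.108, -0.457, -0.002]
ft_force: [0.6, 0.6, 1.5]
opening: 0.0001
grasp_force: 0.0
```

```bash
python3 - <<'E'
from h import *
p=knob(); knob('scene'); knob('top'); q,_=read_camera('scene')
cv2.imwrite('pics/both5.png',np.hstack([cv2.resize(q[150:250,270:370,::-1],(400,400)),cv2.resize(p[50:334,100:384,::-1],(400,400))]))
E
```

```text
wrist knob [  0.3 -38.2 170.2] res 0.97 2809 | tcp -64.5 -33.4 0.2004 F [ 0.8  0.6 -0.2] t 10.7
scene knob [ -1.9 -38.7 170.1] res 1.2 103 | tcp -64.2 -33.1 0.2003 F [-0.1  0.   0.2] t 10.75
top knob [-30.1  33.2 168.4] res nan 0 | tcp -64.2 -32.9 0.2002 F [ 0.1 -0.4 -1.3] t 10.8
  return _methods._mean(a, axis=axis, dtype=dtype,
  ret = ret.dtype.type(ret / rcount)
```

View pics/both5.png

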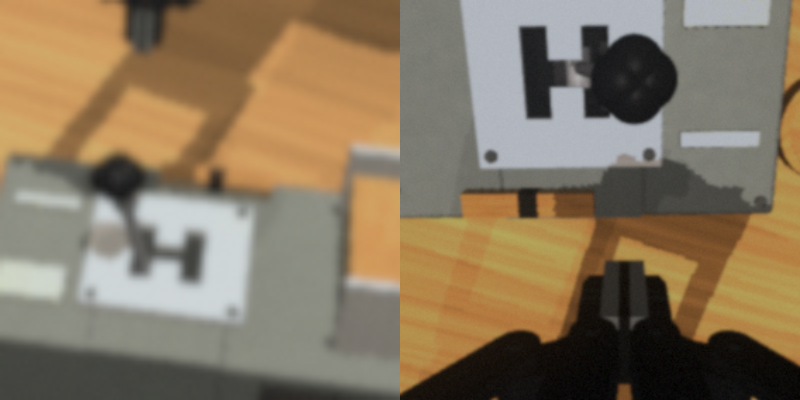

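The knob (crop 633,78) is now in the right leg at the cross channel. Next I go down behind it and push to the far side.

Emit:
step_arm:
  motion:
    - [[0,0,0],[0.005,-0.016,-0.12],0]
    - [[0,0,0],[0.005,-0.016,-0.264],0]
    - [[0,0,0],[0.005,-0.016,-0.264],0]
    - [[0,0,0],[0.05,-0.002,-0.264],0]
    - [[0,0,0],[0.09,0.01,-0.264],0]
    - [[0,0,0],[0.105,0.015,-0.264],0]
    - [[0,0,0],[0.12,0.02,-0.264],0]
    - [[0,0,0],[0.135,0.025,-0.264],0]
    - [[0,0,0],[0.15,0.029,-0.264],0]
    - [[0,0,0],[0.165,0.034,-0.264],0]
    - [[0,0,0],[0.165,0.034,-0.264],0]

```text
time: 11.95
tool_pos: [0.5912, 0.0499, 0.1211]
tcp_rot: [-3.108, -0.46, -0.001]
ft_force: [-1.0, -0.0, 0.8]
opening: 0.0001
grasp_force: 0.2
```

```bash
python3 - <<'E'
from h import *
knob();knob('scene')
E
```

```text
wrist knob [ 13.1 -37.6 169.8] res 1.49 7538 | tcp -14.3 -38.3 0.121 F [-1.1  0.7 -0.5] t 12.0
scene knob [ 12.6 -38.2 169.7] res 1.44 167 | tcp -14.5 -38.3 0.1209 F [-0.2  0.4  0.3] t 12.05
```

Emit:
step_arm:
  motion:
    - [[0,0,0],[0.01,0.003,-0.003],0]
    - [[0,0,0],[0.02,0.006,-0.006],0]
    - [[0,0,0],[0.03,0.009,-0.01],0]
    - [[0,0,0],[0.04,0.012,-0.01],0]
    - [[0,0,0],[0.05,0.016,-0.01],0]
    - [[0,0,0],[0.06,0.019,-0.01],0]
    - [[0,0,0],[0.068,0.021,-0.01],0]
    - [[0,0,0],[0.068,0.021,-0.01],0]

```text
time: 12.85
tool_pos: [0.6113, 0.0562, 0.1179]
tcp_rot: [-3.107, -0.46, -0.001]
ft_force: [-0.1, 0.4, -1.2]
opening: 0.0005
grasp_force: 0.4
```

```bash
python3 - <<'E'
from h import *
knob();knob('scene')
E
```

```text
wrist knob [ 32.8 -36.6 167. ] res 1.88 7880 | tcp 6.9 -38.3 0.118 F [-1.1  0.6 -1.3] t 12.9
scene knob [ 32.4 -36.7 167.1] res 1.88 184 | tcp 6.9 -38.4 0.118 F [-0.8 -0.3 -0.2] t 12.95
```

Emit:
step_arm:
  motion:
    - [[0,0,0],[0.003,0.001,0],0]
    - [[0,0,0],[0.006,0.002,0],0]
    - [[0,0,0],[0.006,0.002,0],0]

```text
time: 13.25
tool_pos: [0.6126, 0.0565, 0.1179]
tcp_rot: [-3.108, -0.46, 0.0]
ft_force: [-2.2, -0.1, -0.5]
opening: -0.0004
grasp_force: 0.6
```

Emit:
step_arm:
  motion:
    - [[0,0,0],[0.003,0.001,0],0]
    - [[0,0,0],[0.003,0.001,0],0]

```text
time: 13.45
tool_pos: [0.6134, 0.0568, 0.1179]
tcp_rot: [-3.108, -0.46, 0.001]
ft_force: [-0.9, -0.7, -1.0]
opening: 0.0
grasp_force: 0.8
```

Emit:
step_arm:
  motion:
    - [[0,0,0],[0.003,0.001,0],0]
    - [[0,0,0],[0.006,0.002,0],0]
    - [[0,0,0],[0.006,0.002,0],0]

```text
time: 13.75
tool_pos: [0.6143, 0.0571, 0.1177]
tcp_rot: [3.108, 0.46, -0.003]
ft_force: [-4.7, -2.5, -0.1]
opening: 0.0
grasp_force: 2.5
```

Emit:
step_arm:
  motion:
    - [[0,0,0],[0.003,0.001,0],0]
    - [[0,0,0],[0.003,0.001,0],0]

```text
time: 13.95
tool_pos: [0.6146, 0.0572, 0.1176]
tcp_rot: [3.107, 0.46, -0.005]
ft_force: [-5.8, -2.4, 0.9]
opening: -0.0001
grasp_force: 3.3
```

Emit:
step_arm:
  motion:
    - [[0,0,0],[0.003,0.001,0],0]
    - [[0,0,0],[0.003,0.001,0],0]

```text
time: 14.15
tool_pos: [0.6148, 0.0573, 0.1176]
tcp_rot: [3.107, 0.46, -0.007]
ft_force: [-8.0, -3.9, 2.1]
opening: 0.0001
grasp_force: 4.1
```

```bash
python3 - <<'E'
from h import *
knob();knob('scene')
E
```

```text
wrist knob [ 36.3 -36.4 166.2] res 2.01 7931 | tcp 10.7 -38.2 0.1176 F [-7.6 -3.7  2.8] t 14.2
scene knob [ 35.8 -36.7 166.3] res 2.12 187 | tcp 10.7 -38.2 0.1176 F [-7.7 -4.1  1.9] t 14.25
```

The force has risen to about 9 N and the tool has stopped advancing with the TCP at x = 10.7, which puts the knob at about 41.5: the end stop. Now I withdraw and check.

Emit:
step_arm:
  motion:
    - [[0,0,0],[-0.02,-0.006,0],0]
    - [[0,0,0],[-0.12,-0.037,0],0]
    - [[0,0,0],[-0.25,-0.078,0],0]
    - [[0,0,0],[-0.25,-0.078,0.15],0]
    - [[0,0,0],[-0.25,-0.078,0.25],0]
    - [[0,0,0],[-0.25,-0.078,0.25],0]
    - [[0,0,0],[-0.25,-0.078,0.25],0]

```text
time: 14.95
tool_pos: [0.544, 0.0347, 0.1944]
tcp_rot: [3.107, 0.46, 0.008]
ft_force: [-0.4, -0.9, -0.1]
opening: -0.0004
grasp_force: 0.0
```

```bash
python3 - <<'E'
from h import *
p=knob(); knob('scene'); q,_=read_camera('scene'); r,_=read_camera('top')
cv2.imwrite('pics/both6.png',np.hstack([cv2.resize(q[150:250,220:370,::-1],(400,267)),cv2.resize(p[50:300,100:475,::-1],(400,267))]))
E
```

```text
wrist knob [ 40.9 -37.8 164.7] res 1.28 3330 | tcp -64.6 -38.4 0.1933 F [-0.   0.4 -0.8] t 15.0
scene knob [ 37.6 -35.2 166.2] res 1.51 109 | tcp -65.2 -38.2 0.1925 F [ 0.6  0.4 -0.5] t 15.05
```

View pics/both6.png

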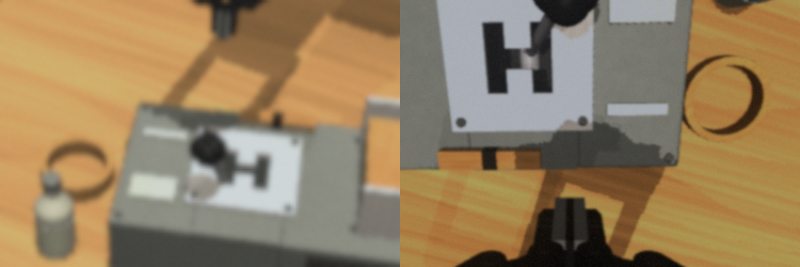

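The knob (208,148 in the scene crop, 567,8 in the wrist crop) sits beside the wide strip at x ≈ 41. It is fully home, the arm is clear and everything else is where it was.

```bash
python3 -c "
from bench import *
print(hand_in())"
```

```text
the job is handed in; nothing more can be done
None
```

The lever was pushed through the H-gate into the far right slot beside the wide strip and fully home (knob at x ≈ 41 mm), then released and handed in, with nothing else seen to move.

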